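# Press a glued brush back in bench locking pliers

## Task

Push the freshly glued brush back along its bed, feeling your way, until it bears gently but firmly on the brass stop between the jaws of the bench pliers. Squeeze the two red handles until they lock over centre, take your hand off and leave the back clamped for at least two seconds, then pull the yellow release lever back so that the handles spring open. Let everything go, leaving the back lying between the jaws and the other things on the bench undisturbed; never push the back or the pliers hard.

Things in the scene. Friction and masses are not known exactly. Their poses are not given: they have to be found in the camera images.
- clamp: Locking pliers bolted flat to the bench on a green base plate (395 x 90 x 12 mm). Origin on the bench surface below the pliers' pivot; x runs from the jaws to the tail (the release lever), y across jaws and handles, z up. It does not move. The plier parts lie level, 54 to 80 mm above the bench. Finger forces on pliers, handles and lever adding up to more than 60 N damage them.
- mouth (a point): Fixed point in the middle of the jaws' throat, 65 mm above the bench, 24 mm from the pivot on the jaw side. A wooden bed 34 mm wide, top 45 mm above the bench, leads in from the clamp's x = -151 to -21 mm. The open jaws stand at x = -85 to -12 mm, reach out to y = +-44 mm and leave 2 to 6 mm on each side of the back.
- stop: Fixed steel bracket in the jaws' throat that carries the brass stop pad (26 mm wide, 34 mm high), on which the back is pushed towards the clamp's +x. Origin 45 mm above the bench at the clamp's x = -24 mm, axes as the clamp. The pad's face is screwed to a different depth each time, 0 to 28 mm in front of this origin (x = 0 to -28 mm); its depth is not reported. It does not give: feel for it.
- back_mid (a point): Centre of the loose brush back: dark red wooden block with a yellow stripe, 80 long (x) x 34 wide (y) x 40 mm high (z), 85 to 155 g. It lies on the bed along the clamp's x, its inner end 8 to 48 mm short of the stop pad, its outer end 50 mm or more outside the jaws. It slides at about 1 N; press it on the stop with 6 to 12 N; over 15 N from the fingers spoils it.
- handle_a (a joint): Angle of the red handle on the clamp's +y side (rad): 0 open, 0.155 fully squeezed; the other handle mirrors it. Squeezing gets stiffer (12 N at most on each handle at squeeze_mid) up to dead centre at 0.13; beyond it they jump shut and stay locked at 0.155 if the back is between the jaws. Short of it they spring open again. Freed by the lever they spring to 0. Reading noise about 0.01 rad.
- squeeze_mid (a point): Fixed point half-way between the two handles, 67 mm above the bench, 90 mm from the pivot: best place to squeeze them from above, across the clamp's y. There the handles, bars 10 mm thick and 22 mm high, measure 66 mm over their outsides when open, 38 mm when locked. The bars end 130 mm from the pivot; below them it is free down to 40 mm above the bench.
- release (a joint): Angle of the release lever (rad): 0 upright (at rest), 0.7 pulled right back to its end. It springs back when let go. Under lock it frees the handles at about 0.15 to 0.35. Reading noise about 0.01 rad.
- release_knob (a point): Centre of the yellow knob on the upright release lever, an upright cylinder 22 mm across, 24 mm high, 106 mm above the bench at rest, 185 mm from the pivot on the tail side. The lever turns about a level axis across the clamp, 72 mm below this point, and is pulled to the clamp's +x, away from the handles, with 2 to 10 N.
- tube: Bystander: upright cardboard tube, 72 mm across, 90 mm high; origin at its underside.
- round_brush: Bystander: finished round brush standing on its bristles, 54 mm across, 58 mm high, dark red top; origin at its underside.
- pale_brush: Bystander: finished round brush standing on its bristles, 58 mm across, 58 mm high, pale wooden top; origin at its underside.
- wood_disc: Bystander: flat pale wooden disc, 52 mm across, 12 mm high, beside the pliers; origin at its underside.
- offcut: Bystander: dark wooden offcut 85 x 40 x 18 mm, beside the pliers; origin at its underside.
- mallet: Bystander: hammer lying at the left; origin at its underside.
- driver: Bystander: screwdriver lying at the right; origin at its underside.
- spray_can: Bystander: blue can standing at the back, 56 mm across, 170 mm high; origin at its underside.

How it is judged:
On the way, in this order (a step that is already met when the one before it is completed fails the run):
1. the brush back is pressed on the brass stop with 4 N or more, handles still open (contact force between back and stop above 4 N and value of joint handle_a below 0.03 rad), for 0.1 s.
2. the handles are locked, the fingers off the pliers and the back, for two seconds, the back in the jaws (value of joint handle_a above 0.142 rad and contact force between the fingers and clamp below 0.3 N and contact force between the fingers and back below 0.3 N and x of back_mid in the frame of stop above -0.072 m), for 1.9 s.
3. the release lever is pulled while the handles are locked (value of joint release above 0.1 rad and value of joint handle_a above 0.135 rad), for 0.02 s.
4. the handles have sprung open (value of joint handle_a below 0.02 rad), for 0.1 s.
At the end, for the whole second after the job is handed in: The handles are fully open (under 0.02 rad), the lever is back at rest (under 0.05 rad), and the brush back lies flat on the bed between the jaws, its centre no more than 72 mm in front of the stop's origin, within 6 mm of the middle and 0.12 rad of straight (value of joint handle_a below 0.02 rad and value of joint release below 0.05 rad and x of back_mid in the frame of stop above -0.072 m and y of back_mid in the frame of stop between -0.006 and 0.006 m and z of back_mid in the frame of stop below 0.024 m and angle between the x axis of back_mid and the x axis of stop, either way round below 0.12 rad and angle between back_mid's own z axis and vertical below 0.08 rad); the robot touches nothing.
It fails at once if the fingers press the brush back with more than 15 N (contact force between the fingers and back above 15 N).
It fails at once if the fingers load the pliers, handles or lever with more than 60 N in all (contact force between the fingers and clamp above 60 N).
It fails at once if a bystander is moved more than 20 mm (distance of any of tube, round_brush, pale_brush, wood_disc, offcut, mallet, driver, spray_can from where it was at the start of the episode above 0.02 m).
It also fails if it takes over 64 s, if anything falls off the work surface, if the arm or the gripper's body presses on something with over 40 N, if the wrist force passes 120 N, or if a joint passes its speed limit or range.

## Robot

A 7-joint arm with a two-finger parallel gripper is mounted at the origin on the work surface. World frame = base frame: x ahead of the robot, y to its left, z up, the work surface at z = 0. Lengths are in m, angles in rad, forces in N, time in s.
With the tool pointing down it reaches from about 0.35 to 0.775 m from the base axis. Payload 3.1 kg.
Tool frame: the origin (TCP) lies between the finger pads; the fingertips stand 8 mm ahead of it and the grasp point (between the pads) lies 11 mm behind it; z points along the fingers, y is the direction in which the jaws open and shut (so a half turn about z gives the same grasp; the last joint's range is limited). The gripper opens to 85 mm and grips with 20 to 120 N. Pads are 22 mm wide; open, the fingers measure 114 mm over their backs; the gripper's body (76 mm by 85 mm) begins 54 mm behind the grasp point. The pads swing forward as they close: fully open they stand 13 mm farther back than shut.
Start: joints at [-1.336, 0.311, 0.014, 1.512, -0.004, 1.319, -0.027], TCP at [0.15, 0.529, 0.211] pointing down, gripper open.
Joint ranges: [-2.7, 2.7], [-0.3, 1.91], [-1.27, 1.3], [0.12, 2.57], [-1.44, 4.58], [0.2, 2.03], [-3.05, 3.05]. Speed limits (rad/s): [2.79, 2.79, 3.14, 3.14, 3.14, 3.14, 3.14].

## Interface

Orientations are given as a 3x3 rotation matrix whose columns are the frame's x, y, z axes.
In Python, from plant import ctrl gives the robot as it stands. The module is installed in compiled form; this text tells all that it offers. Calls block until the motion is done:
- ctrl.movep(position, orientation): joint-space move of the TCP to a pose.
- ctrl.movel(position, frame=None, velocity=0.15, stop_force=None): straight line of the TCP; frame=None keeps the orientation; velocity is the mean speed in m/s. With stop_force (N) it stops when the force on the tool has changed by that much, and returns True; else False.
- ctrl.goto_joints(angles): joint-space move.
- ctrl.gripper_open() and ctrl.clamp(squeeze=None): open the fingers fully, or close them until they stop; squeeze is the grip in N (None keeps the last).
- ctrl.wait(seconds).
- ctrl.solve_ik(position, orientation): joint angles nearest the present ones, or None.
- ctrl.camera(name): name is "side" or "top"; returns the picture (384x512x3 uint8, red, green, blue); there is no depth.
- ctrl.camera_params(name): a dict with "camera_matrix" (3x3 intrinsics, pixels), "D" ([k1, k2, p1, p2, k3] as OpenCV has them; the pictures are not rectified), "R" (3x3) and "t" (3): a world point X has camera coordinates R X + t. Camera axes: x right, y down, z forward; pixel columns grow to the right and rows downward; lengths in m; the calibration is good to about 2 mm. A picture is of the moment at which its call begins. camera_params takes no time and is no camera call.
A pose or a line that the arm cannot do raises ctrl.MotionError and nothing moves.
- ctrl.hand_in(): hands the job in, once; it reports no verdict.
Readings, each from a call of its own:
- ctrl.read_clock(): time.
- ctrl.read_joint_pos(): joint angles.
- ctrl.read_qd(): joint speeds.
- ctrl.read_joint_torque(): joint torques, N m.
- ctrl.read_tool_pos(): TCP position.
- ctrl.read_eef_rot(): TCP orientation.
- ctrl.read_wrist_force(): force on the tool from outside, world axes, zero at the start.
- ctrl.read_ft_torque(): the same for the moment, N m.
- ctrl.read_opening(): finger opening in m.
Only numpy, scipy, OpenCV 4.12 (cv2) and the standard library are available. Lean on these libraries where they do the work, as an engineer would, in place of code of your own. Each camera call takes 0.05 s, during which the arm holds its last target.

## Working session

There is one attempt and no reset: what is moved stays moved. The work goes in short steps, each a Python script; the robot and the scene stay as the last script left them, time stands still between calls to the robot, and variables do not carry over. Pictures are saved under pics/ and viewed, and the job is handed in when it is done.

```bash
mkdir -p pics; python3 - <<'E'
from plant import ctrl
import cv2,numpy as np
for n in("side","top"):
    im=ctrl.camera(n); cv2.imwrite(f"pics/{n}0.png",cv2.cvtColor(im,cv2.COLOR_RGB2BGR))
    p=ctrl.camera_params(n); print(n,p)
print(ctrl.read_clock(),ctrl.read_tool_pos(),ctrl.read_eef_rot(),ctrl.read_opening(),ctrl.read_wrist_force())
E
```

```text
side {'camera_matrix': array([[380.64950877,   0.        , 258.96257335],
       [  0.        , 380.64950877, 191.82407178],
       [  0.        ,   0.        ,   1.        ]]), 'D': array([-0.12123244,  0.        ,  0.        ,  0.        ,  0.        ]), 'R': array([[-0.96081485, -0.27716328,  0.00391705],
       [-0.16925189,  0.5754207 , -0.800153  ],
       [ 0.21951908, -0.76946185, -0.59978316]]), 't': array([0.57037641, 0.16851299, 1.35271072])}
top {'camera_matrix': array([[358.35508133,   0.        , 263.09080694],
       [  0.        , 358.35508133, 187.42528061],
       [  0.        ,   0.        ,   1.        ]]), 'D': array([0.02239385, 0.        , 0.        , 0.        , 0.        ]), 'R': array([[-3.08335191e-02, -9.99510472e-01, -5.30199379e-03],
       [-9.79569604e-01,  3.12721761e-02, -1.98659111e-01],
       [ 1.98727667e-01, -9.31687533e-04, -9.80054308e-01]]), 't': array([0.03120188, 0.59123965, 1.12938481])}
0.1 [0.15009963 0.52839466 0.2098169 ] [[-9.61953636e-01  2.73212338e-01 -4.70278467e-04]
 [ 2.73212717e-01  9.61951368e-01 -2.09204282e-03]
 [-1.19186896e-04 -2.14093425e-03 -9.99997701e-01]] 0.0854225406229334 [ 0.34641441 -0.39685383  0.76347551]
```

View pics/side0.png

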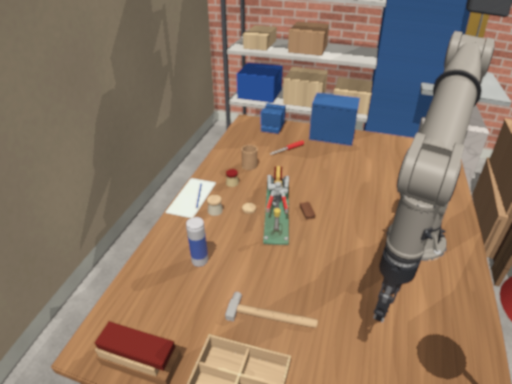

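View pics/top0.png

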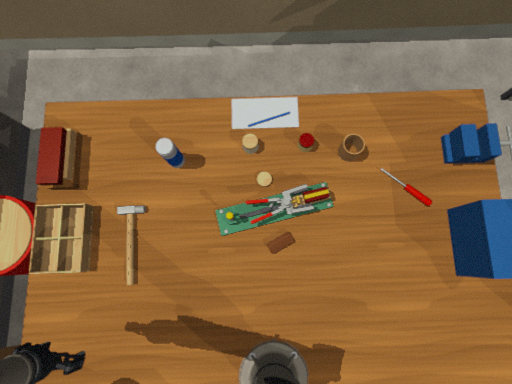

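```bash
cat > h.py <<'E'
import numpy as np, cv2
from plant import ctrl
def ray(n,uv):
    p=ctrl.camera_params(n)
    u=cv2.undistortPoints(np.array([[uv]],float),p["camera_matrix"],p["D"])[0,0]
    R,t=p["R"],p["t"]
    return -R.T@t, R.T@np.array([u[0],u[1],1.])
def onz(n,uv,z):
    o,d=ray(n,uv); return o+d*(z-o[2])/d[2]
def proj(n,X):
    p=ctrl.camera_params(n)
    return cv2.projectPoints(np.array([X],float),cv2.Rodrigues(p["R"])[0],p["t"],p["camera_matrix"],p["D"])[0][0,0]
def tri(a,b):
    o1,d1=ray("top",a);o2,d2=ray("side",b)
    s=np.linalg.lstsq(np.c_[d1,-d2],o2-o1,rcond=None)[0]
    p,q=o1+s[0]*d1,o2+s[1]*d2
    return (p+q)/2,np.linalg.norm(p-q)
E
python3 - <<'E'
import cv2
a=cv2.imread("pics/top0.png")[165:255,200:350]; cv2.imwrite("pics/topz.png",cv2.resize(a,None,fx=5.2,fy=5.2,interpolation=cv2.INTER_NEAREST))
a=cv2.imread("pics/side0.png")[155:255,230:330]; cv2.imwrite("pics/sidez.png",cv2.resize(a,None,fx=6,fy=6,interpolation=cv2.INTER_NEAREST))
E
```

```text
(no output)
```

View pics/topz.png

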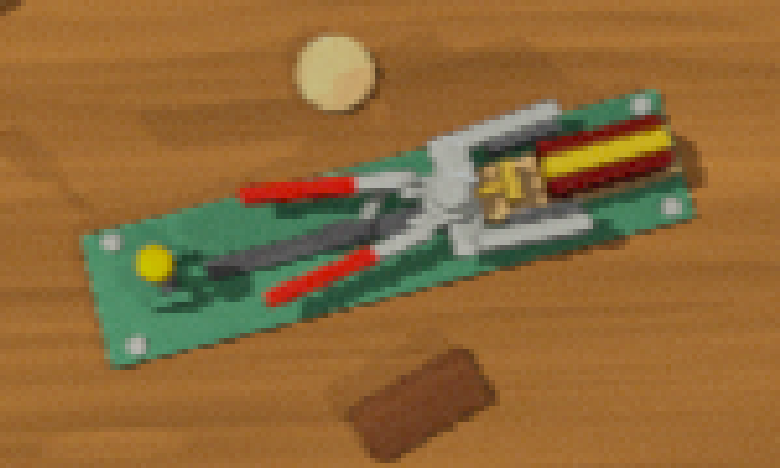

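View pics/sidez.png

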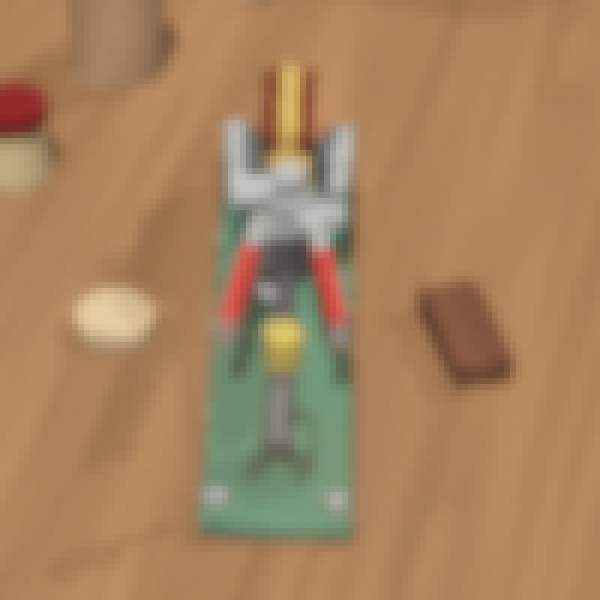

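```bash
cat > meas.py <<'E'
from h import *
def mask(im,lo,hi,roi):
    hsv=cv2.cvtColor(im,cv2.COLOR_RGB2HSV); m=cv2.inRange(hsv,lo,hi); z=np.zeros_like(m); x0,y0,x1,y1=roi; z[y0:y1,x0:x1]=m[y0:y1,x0:x1]; return z
def cen(m):
    n,l,s,c=cv2.connectedComponentsWithStats(m); i=1+np.argmax(s[1:,4]); return c[i],s[i],l==i
E
python3 - <<'E'
from meas import *
t=cv2.cvtColor(cv2.imread("pics/top0.png"),cv2.COLOR_BGR2RGB); s=cv2.cvtColor(cv2.imread("pics/side0.png"),cv2.COLOR_BGR2RGB)
# knob
m=mask(t,(22,150,120),(34,255,255),(222,205,240,225)); kt,st,_=cen(m); print("knob top",kt,st, onz("top",kt,.116))
m=mask(s,(22,100,120),(34,255,255),(268,200,288,222)); ks,ss,_=cen(m); print("knob side",ks,ss); print(tri(kt,ks))
# stripe of back
m=mask(t,(22,130,100),(34,255,255),(302,185,335,205)); c,st,l=cen(m); print("stripe",c,st,onz("top",c,.085))
pts=np.argwhere(l)[:,::-1].astype(np.float32); r=cv2.minAreaRect(pts); print(r)
for q in cv2.boxPoints(r): print(onz("top",q,.085))
# green plate
m=mask(t,(60,60,30),(90,255,255),(205,170,345,250))
pts=np.argwhere(m)[:,::-1]
w=np.array([onz("top",p,.012)[:2] for p in pts],np.float32); r=cv2.minAreaRect(w); print("plate",r); print(cv2.boxPoints(r))
# reds
m=mask(t,(0,180,120),(6,255,255),(240,190,280,225))|mask(t,(175,180,120),(180,255,255),(240,190,280,225))
n,l,st,c=cv2.connectedComponentsWithStats(m)
for i in range(1,n):
    if st[i,4]>15:
        p=np.argwhere(l==i)[:,::-1]; ww=np.array([onz("top",q,.078)[:2] for q in p],np.float32); print("red",c[i],st[i],onz("top",c[i],.078),cv2.minAreaRect(ww), cv2.boxPoints(cv2.minAreaRect(ww)))
E
```

```text
knob top [229.12820513 215.12820513] [226 212   7   7  39] [0.49600802 0.12090964 0.116     ]
knob side [276.5   211.875] [274 208   6   9  48]
(array([0.49676464, 0.12171357, 0.10726634]), np.float64(0.0006962081221897833))
stripe [316.03030303 193.78787879] [304 189  26  10  99] [ 0.56033256 -0.15752668  0.085     ]
((316.1761169433594, 193.75840759277344), (3.744258403778076, 25.704967498779297), 75.3791275024414)
[ 0.55703856 -0.11614604  0.085     ]
[ 0.57580275 -0.19763457  0.085     ]
[ 0.56379406 -0.19988017  0.085     ]
[ 0.54510275 -0.11855427  0.085     ]
plate ((0.5286699533462524, -0.02303434908390045), (0.08788036555051804, 0.39088675379753113), 12.885603904724121)
[[ 0.4422514   0.15768835]
 [ 0.5294212  -0.22335482]
 [ 0.61508846 -0.20375705]
 [ 0.5279187   0.17728612]]
red [256.72727273 200.93939394] [246 199  22   5  66] [0.54416187 0.03464351 0.078     ] ((0.5440058708190918, 0.035184625536203384), (0.009786001406610012, 0.0686880499124527), 4.607280254364014) [[0.53637    0.06902464]
 [0.54188734 0.00055854]
 [0.55164176 0.00134461]
 [0.5461244  0.06981071]]
red [261.04545455 217.8030303 ] [251 213  21  11  66] [0.48895348 0.02228628 0.078     ] ((0.48896944522857666, 0.022634025663137436), (0.009821317158639431, 0.06904757022857666), 22.21881866455078) [[ 0.47136843  0.05273736]
 [ 0.4974784  -0.01118319]
 [ 0.50657046 -0.0074693 ]
 [ 0.4804605   0.05645124]]
```

```bash
cat >> h.py <<'E'
A=np.deg2rad(13.0); DX=np.array([-np.sin(A),np.cos(A),0]); DY=np.array([-np.cos(A),-np.sin(A),0])
PIV=np.array([0.4964,0.1213,0])-.185*DX
def W(x,y,z): return PIV+x*DX+y*DY+np.array([0,0,z])
def C(p):
    q=np.asarray(p)-PIV; return np.array([q@DX,q@DY,q[2]])
def rot(s): return np.c_[s*np.cross(DY,[0,0,-1.]),s*DY,[0,0,-1.]]
def fc():
    f=ctrl.read_wrist_force(); return np.array([f@DX,f@DY,f[2]])
E
python3 - <<'E'
from h import *
np.set_printoptions(precision=4,suppress=True)
print(PIV, onz("top",(169,148),.17),onz("top",(354,145),.09))
for s in(1,-1):
    for p in [(-.167,0,.25),(-.167,0,.064),(.09,0,.058),(.15,0,.1),(.22,0,.09)]:
        print(s,p,W(*p),ctrl.solve_ik(W(*p),rot(s)))
for p in [(-.101,0,.085),(.09,0,.067),(.185,0,.118)]: print(proj("top",W(*p)),proj("side",W(*p)))
E
```

```text
[ 0.538 -0.059  0.   ] [0.7021 0.2976 0.17  ] [ 0.7189 -0.2915  0.09  ]
1 (-0.167, 0, 0.25) [ 0.5756 -0.2217  0.25  ] [-0.2863  0.6266  1.1245  1.2635 -0.5574  1.5745 -2.1661]
1 (-0.167, 0, 0.064) [ 0.5756 -0.2217  0.064 ] [-0.3218  0.8182  1.1226  1.5449 -0.7605  1.2676 -2.002 ]
1 (0.09, 0, 0.058) [0.5178 0.0287 0.058 ] [-0.8781  0.6281  1.127   1.8349 -0.6383  1.0987 -2.4279]
1 (0.15, 0, 0.1) [0.5043 0.0872 0.1   ] [-1.0173  0.534   1.1291  1.8064 -0.5295  1.1456 -2.6267]
1 (0.22, 0, 0.09) [0.4885 0.1554 0.09  ] [ 0.4305  0.5707 -1.0753  1.7604  0.5483  1.1475  2.5532]
-1 (-0.167, 0, 0.25) [ 0.5756 -0.2217  0.25  ] [-0.1847  0.5413  0.8828  1.2595 -0.4099  1.5218  0.8697]
-1 (-0.167, 0, 0.064) [ 0.5756 -0.2217  0.064 ] [-0.2552  0.7384  0.9662  1.5426 -0.636   1.2008  1.052 ]
-1 (0.09, 0, 0.058) [0.5178 0.0287 0.058 ] [-0.6032  0.4515  0.6777  1.8265 -0.3355  0.9807  0.4422]
-1 (0.15, 0, 0.1) [0.5043 0.0872 0.1   ] [-0.7043  0.3709  0.6408  1.797  -0.2516  1.0562  0.2558]
-1 (0.22, 0, 0.09) [0.4885 0.1554 0.09  ] [-0.7843  0.3733  0.567   1.8047 -0.2306  1.0297  0.0981]
[315.9742 193.6666] [277.5562 170.9182]
[258.8394 209.4325] [276.63   203.6949]
[228.9377 214.9272] [276.634  209.3802]
```

```bash
python3 - <<'E'
from h import *
np.set_printoptions(precision=4,suppress=True)
ctrl.movel([.15,.528,.28],velocity=.25)
ctrl.clamp(squeeze=20); print(ctrl.read_clock(),ctrl.read_opening())
ctrl.movep([.40,.32,.28],rot(-1)); print(ctrl.read_clock(),ctrl.read_tool_pos(),ctrl.read_joint_pos())
ctrl.movep(W(-.167,0,.25),rot(-1)); print(ctrl.read_clock(),ctrl.read_tool_pos(),fc())
cv2.imwrite("pics/s1.png",cv2.cvtColor(ctrl.camera("side"),cv2.COLOR_RGB2BGR))
cv2.imwrite("pics/t1.png",cv2.cvtColor(ctrl.camera("top"),cv2.COLOR_RGB2BGR))
E
```

```text
1.2917 0.0001912584983019764
2.525 [0.3983 0.3223 0.2798] [-1.0022  0.2083  0.3577  1.4897 -0.0746  1.457  -0.4114]
4.575 [ 0.5764 -0.2199  0.2499] [ 0.6543 -0.0272  0.1593]
```

View pics/s1.png

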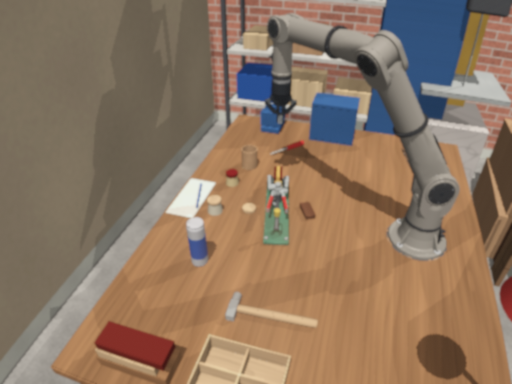

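View pics/t1.png

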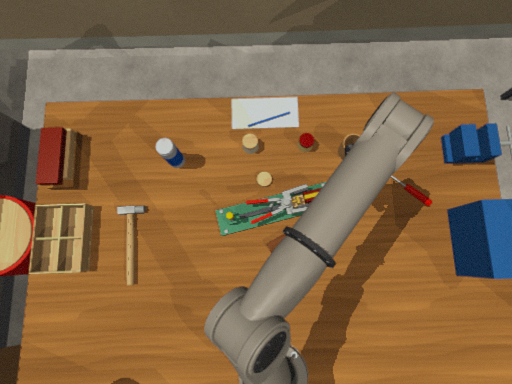

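```bash
python3 - <<'E'
from h import *
np.set_printoptions(precision=4,suppress=True)
ctrl.movel(W(-.167,0,.12),rot(-1),velocity=.15)
ctrl.movel(W(-.167,0,.064),rot(-1),velocity=.06,stop_force=5); ctrl.wait(.2)
print(ctrl.read_clock(),C(ctrl.read_tool_pos()),fc())
r=ctrl.movel(W(-.156,0,.064),velocity=.02,stop_force=4); print(r,ctrl.read_clock(),C(ctrl.read_tool_pos()),fc())
for k in range(14):
    if r: break
    x=-.156+.004*(k+1)
    r=ctrl.movel(W(x,0,.064),velocity=.012,stop_force=5.5); print(r,ctrl.read_clock(),C(ctrl.read_tool_pos()),fc())
for _ in range(3): ctrl.wait(.1); print(C(ctrl.read_tool_pos()),fc())
E
```

```text
6.975 [-0.1672 -0.0002  0.0644] [0.7399 0.1626 0.5291]
False 7.675 [-0.156 -0.     0.064] [-0.9174  0.4484 -0.5905]
False 8.1583 [-0.1519 -0.0001  0.064 ] [-0.2393 -0.1154  0.6314]
False 8.6417 [-0.148  -0.0001  0.0641] [-0.1359  0.7249 -0.7368]
False 9.125 [-0.1438 -0.0001  0.0641] [-1.2531 -0.1385  0.6427]
False 9.6083 [-0.1398 -0.0001  0.064 ] [-1.6552 -0.4574  0.717 ]
False 10.0917 [-0.1357 -0.0001  0.064 ] [ 0.1127 -0.6239 -0.7177]
False 10.575 [-0.1319 -0.      0.064 ] [-0.5869  0.6672  0.8758]
False 11.0583 [-0.1285 -0.0002  0.0647] [-2.5686 -0.1755  4.6644]
False 11.5417 [-0.1249 -0.0003  0.0647] [-4.1836  0.2003  5.7537]
False 12.025 [-0.1209 -0.0003  0.0647] [-4.5286 -0.5519  5.0525]
False 12.5083 [-0.1169 -0.0003  0.0647] [-3.0201  0.2561  5.3028]
False 12.9917 [-0.1128 -0.0004  0.0647] [-4.2641 -0.1307  6.3594]
False 13.475 [-0.1089 -0.0003  0.0647] [-4.4359  0.2736  6.2937]
False 13.9583 [-0.1049 -0.0003  0.0647] [-3.8134 -0.5242  6.2789]
False 14.4417 [-0.1009 -0.0003  0.0647] [-3.9266  0.0528  5.5416]
[-0.1009 -0.0003  0.0647] [-2.6719 -0.8998  5.2115]
[-0.1009 -0.0004  0.0647] [-3.135   0.4208  5.9297]
[-0.1009 -0.0003  0.0647] [-2.9088  0.13    6.2494]
```

```bash
python3 - <<'E'
from h import *
a=cv2.cvtColor(ctrl.camera("side"),cv2.COLOR_RGB2BGR); b=cv2.cvtColor(ctrl.camera("top"),cv2.COLOR_RGB2BGR)
cv2.imwrite("pics/sraw2.png",a);cv2.imwrite("pics/traw2.png",b)
cv2.imwrite("pics/s2.png",cv2.resize(a[90:230,210:350],None,fx=4.2,fy=4.2,interpolation=cv2.INTER_CUBIC))
cv2.imwrite("pics/t2.png",cv2.resize(b[130:270,200:390],None,fx=4.2,fy=4.2,interpolation=cv2.INTER_CUBIC))
E
```

```text
(no output)
```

View pics/s2.png

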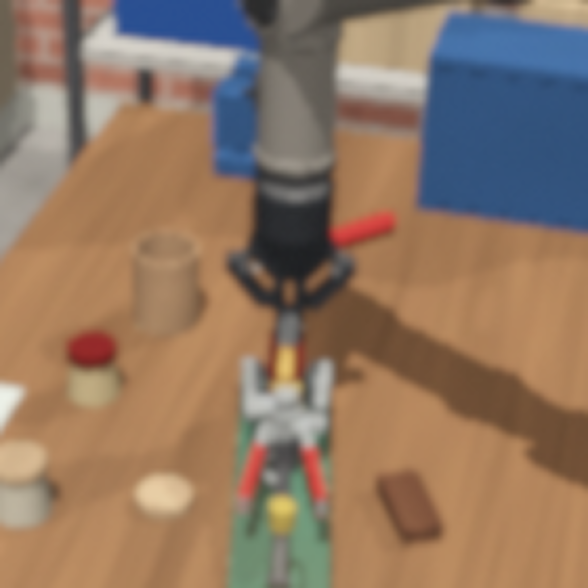

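View pics/t2.png

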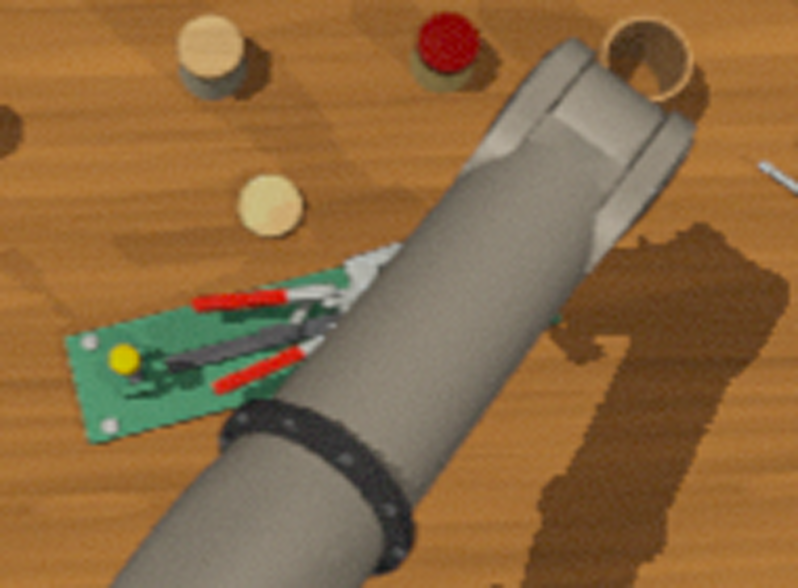

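```bash
python3 - <<'E'
from h import *
a=cv2.imread("pics/sraw2.png");b=cv2.imread("pics/side0.png")
z=[cv2.resize(i[140:205,255:305],None,fx=8,fy=8,interpolation=cv2.INTER_NEAREST) for i in(b,a)]
cv2.imwrite("pics/s3.png",np.hstack(z))
def P(*c): return np.round((proj("side",W(*c))-[255,140])*8)
for c in [(-.1009,0,.0647),(-.1009,0,.0447),(-.09,0,.045),(-.09,0,.056),(-.09,0,.085),(-.1009,0,.085),(-.141,0,.085),(-.061,0,.085),(-.061,.017,.085),(-.061,-.017,.085),(-.09,.014,.085)]: print(c,P(*c))
E
```

```text
(-0.1009, 0, 0.0647) [179. 280.]
(-0.1009, 0, 0.0447) [178. 313.]
(-0.09, 0, 0.045) [178. 324.]
(-0.09, 0, 0.056) [178. 307.]
(-0.09, 0, 0.085) [180. 259.]
(-0.1009, 0, 0.085) [180. 247.]
(-0.141, 0, 0.085) [182. 205.]
(-0.061, 0, 0.085) [179. 292.]
(-0.061, 0.017, 0.085) [213. 293.]
(-0.061, -0.017, 0.085) [145. 291.]
(-0.09, 0.014, 0.085) [208. 260.]
```

View pics/s3.png

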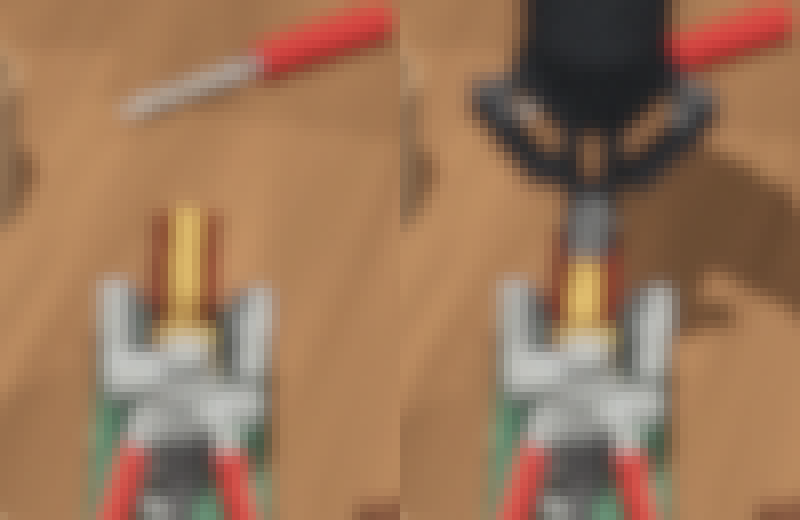

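```bash
python3 - <<'E'
from h import *
a=cv2.imread("pics/s1.png")
u=proj("side",[.5764,-.2199,.2499]); print(u, proj("side",[.5764,-.2199,.2419]), proj("side",[.5764,-.2199,.2289]), proj("side",[.5764,-.2199,.2499+.02]))
x,y=np.round(u).astype(int); x0,y0=x-30,y-40
z=cv2.resize(a[y0:y0+65,x0:x0+60],None,fx=8,fy=8,interpolation=cv2.INTER_NEAREST)
for d in(0,-.008,-.021,.02):
    q=(proj("side",[.5764,-.2199,.2499+d])-[x0,y0])*8+4; cv2.line(z,(int(q[0])+40,int(q[1])),(int(q[0])+80,int(q[1])),(0,255,0),1); print(d,q)
cv2.imwrite("pics/s4.png",z)
E
```

```text
[278.82286758 127.16547597] [278.75551191 128.97388145] [278.64667883 131.89027945] [278.99253009 122.59835524]
0 [242.58294062 325.32380779]
-0.008 [242.04409525 339.79105157]
-0.021 [241.17343065 363.12223558]
0.02 [243.94024069 288.7868419 ]
```

View pics/s4.png

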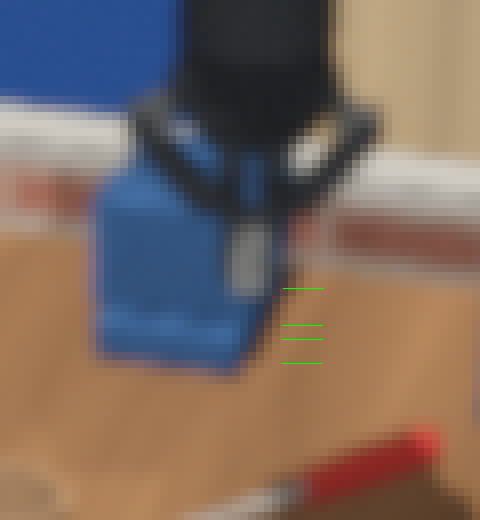

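```bash
python3 - <<'E'
from h import *
np.set_printoptions(precision=4,suppress=True)
ctrl.movel(W(-.101,0,.12),velocity=.08); print(ctrl.read_clock(),C(ctrl.read_tool_pos()),fc())
b=ctrl.camera("side"); cv2.imwrite("pics/sraw5.png",cv2.cvtColor(b,cv2.COLOR_RGB2BGR))
a=cv2.imread("pics/side0.png"); t=cv2.imread("pics/top0.png")
p=[.1501,.5284,.2098]
us=proj("side",p);ut=proj("top",p);print(us,ut)
def crop(im,u,pts):
    x0,y0=int(u[0])-25,int(u[1])-35
    z=cv2.resize(im[y0:y0+60,x0:x0+50],None,fx=8,fy=8,interpolation=cv2.INTER_NEAREST)
    for q in pts:
        q=(q-[x0,y0])*8+4; cv2.circle(z,(int(q[0]),int(q[1])),4,(0,255,0),1)
    return z
def m(dz): return [.1501,.5284,.2098+dz]
z1=crop(a,us,[proj("side",m(d)) for d in(0,-.008,.02,.033)])
z2=crop(t,ut,[proj("top",m(d)) for d in(0,-.008,.02,.033)])
cv2.imwrite("pics/open.png",np.hstack([z1,z2][:2]) if z1.shape==z2.shape else z1)
cv2.imwrite("pics/s5.png",cv2.resize(cv2.imread("pics/sraw5.png")[120:205,245:315],None,fx=7,fy=7,interpolation=cv2.INTER_NEAREST))
E
```

```text
15.6917 [-0.1006  0.0003  0.1197] [-0.3267  0.5581 -0.2244]
[380.8459 313.1694] [ 72.0944 346.6466]
```

View pics/open.png

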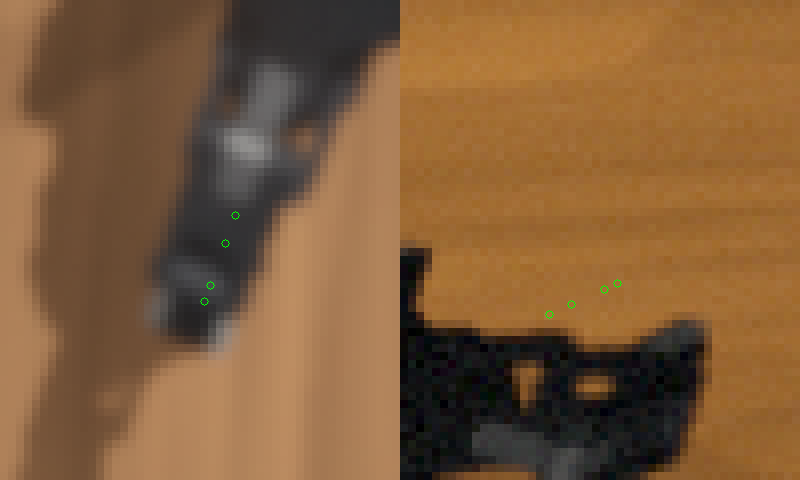

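View pics/s5.png

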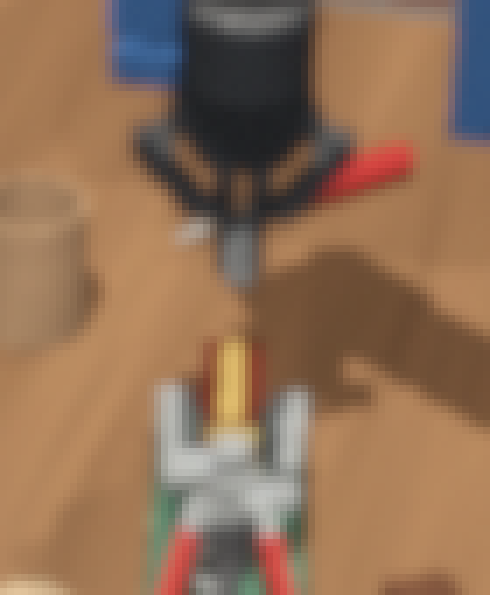

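```bash
python3 - <<'E'
from h import *
p=np.array([.1501,.5284,.2098]);R=np.array([[-.962,.273,0],[.273,.962,0],[0,0,-1]])
us=proj("side",p);x0,y0=int(us[0])-25,int(us[1])-35
for dz in(-.008,.005,.02,.033):
    print(dz,[ (s,np.round(((proj("side",p+R@np.array([sx*.011,s*.043,-dz])))-[x0,y0])*8+4).tolist()) for s in(1,-1) for sx in(1,-1)])
E
```

```text
-0.008 [(1, [193.0, 429.0]), (1, [119.0, 395.0]), (-1, [286.0, 213.0]), (-1, [216.0, 183.0])]
0.005 [(1, [203.0, 403.0]), (1, [128.0, 369.0]), (-1, [296.0, 186.0]), (-1, [225.0, 156.0])]
0.02 [(1, [215.0, 372.0]), (1, [139.0, 338.0]), (-1, [307.0, 154.0]), (-1, [236.0, 124.0])]
0.033 [(1, [225.0, 344.0]), (1, [148.0, 310.0]), (-1, [318.0, 126.0]), (-1, [245.0, 96.0])]
```

```bash
python3 - <<'E'
from h import *
np.set_printoptions(precision=4,suppress=True)
ctrl.movel(W(-.146,0,.10),velocity=.12)
ctrl.movel(W(-.146,0,.040),velocity=.1,stop_force=6); ctrl.wait(.2)
print(ctrl.read_clock(),C(ctrl.read_tool_pos()),fc())
r=ctrl.movel(W(-.100,0,.040),velocity=.012,stop_force=7)
print(r,ctrl.read_clock(),C(ctrl.read_tool_pos()),fc())
for _ in range(4): ctrl.wait(.05); print(C(ctrl.read_tool_pos()),fc())
E
```

```text
17.25 [-0.1465 -0.0005  0.0409] [ 0.051  -0.1084  0.3296]
True 18.9167 [-0.1347  0.0003  0.0404] [-0.6699 -1.0821 -0.0073]
[-0.1347  0.0004  0.0403] [-0.6041 -0.1758  0.9056]
[-0.1347  0.0004  0.0402] [-1.6253 -0.246   1.0994]
[-0.1347  0.0005  0.0401] [-1.5389 -0.1425  0.2069]
[-0.1347  0.0006  0.04  ] [-0.5269 -0.8183  0.5414]
```

```bash
python3 - <<'E'
from h import *
np.set_printoptions(precision=4,suppress=True)
for k in range(5):
    r=ctrl.movel(W(-.100,0,.040),velocity=.012,stop_force=7.5)
    fs=[]
    x=C(ctrl.read_tool_pos())
    for _ in range(4): ctrl.wait(.05); fs.append(fc())
    print(r,ctrl.read_clock(),x,np.mean(fs,0),C(ctrl.read_tool_pos()))
    if not r or abs(np.mean(fs,0)[0])>3.5: break
E
```

```text
True 20.1833 [-0.1351  0.0009  0.0406] [-0.595  -0.1935  0.1726] [-0.1352  0.0012  0.0403]
True 21.3583 [-0.1354  0.0009  0.0415] [-1.7137  0.2448 -0.1435] [-0.1356  0.0014  0.041 ]
True 22.4917 [-0.1358  0.0011  0.042 ] [-1.3416  0.0596  0.0058] [-0.136   0.0016  0.0415]
True 23.675 [-0.1362  0.0012  0.0426] [-1.5738  0.3018 -0.2435] [-0.1364  0.0017  0.0421]
True 24.8417 [-0.1367  0.0014  0.0431] [-1.0629 -0.2782 -0.3036] [-0.1368  0.0018  0.0427]
```

```bash
python3 - <<'E'
from h import *
np.set_printoptions(precision=4,suppress=True)
x0=C(ctrl.read_tool_pos())[0]
for k in range(14):
    x=x0+.001*(k+1)
    ctrl.movel(W(x,0,.041),velocity=.02)
    f=np.mean([fc() for _ in range(6)],0)
    ctrl.wait(.03); f2=np.mean([fc() for _ in range(4)],0)
    print(round(ctrl.read_clock(),2),round(x,4),C(ctrl.read_tool_pos()),f,f2)
    if -f2[0]>6.0: break
ctrl.wait(.15); print(fc(),C(ctrl.read_tool_pos()))
E
```

```text
25.18 -0.1358 [-0.1367 -0.0002  0.0412] [-2.9605 -0.5954  0.7245] [-2.8743 -0.8038  0.3767]
25.46 -0.1348 [-0.1367 -0.0002  0.0415] [-4.55   -1.165  -0.6246] [-5.1368 -0.7608  0.1534]
25.74 -0.1338 [-0.1367 -0.0001  0.0418] [-6.6423 -0.5278  0.3187] [-6.1628 -0.3905  0.9394]
[-6.264  -1.0463  0.7994] [-0.1367 -0.0001  0.0418]
```

```bash
python3 - <<'E'
from h import *
np.set_printoptions(precision=4,suppress=True)
ctrl.movel(W(-.1328,0,.041),velocity=.02); ctrl.wait(.25)
f=np.mean([fc() for _ in range(6)],0); print(ctrl.read_clock(),f,C(ctrl.read_tool_pos()))
ctrl.movel(W(-.150,0,.041),velocity=.08)
ctrl.movel(W(-.150,0,.10),velocity=.15)
ctrl.movel(W(.09,0,.10),rot(-1),velocity=.2)
s=ctrl.camera("side"); cv2.imwrite("pics/s6.png",cv2.resize(cv2.cvtColor(s,cv2.COLOR_RGB2BGR)[120:220,230:330],None,fx=6,fy=6,interpolation=cv2.INTER_NEAREST))
ctrl.gripper_open(); print(ctrl.read_clock(),C(ctrl.read_tool_pos()),ctrl.read_opening(),fc())
s=ctrl.camera("side"); cv2.imwrite("pics/s7.png",cv2.resize(cv2.cvtColor(s,cv2.COLOR_RGB2BGR)[120:220,230:330],None,fx=6,fy=6,interpolation=cv2.INTER_NEAREST))
E
```

```text
26.3917 [-7.4054 -0.6989  0.7674] [-0.1367 -0.0001  0.0421]
29.4833 [0.09 0.   0.1 ] 0.08536482901320687 [ 0.3122 -0.1117 -0.7891]
```

View pics/s6.png

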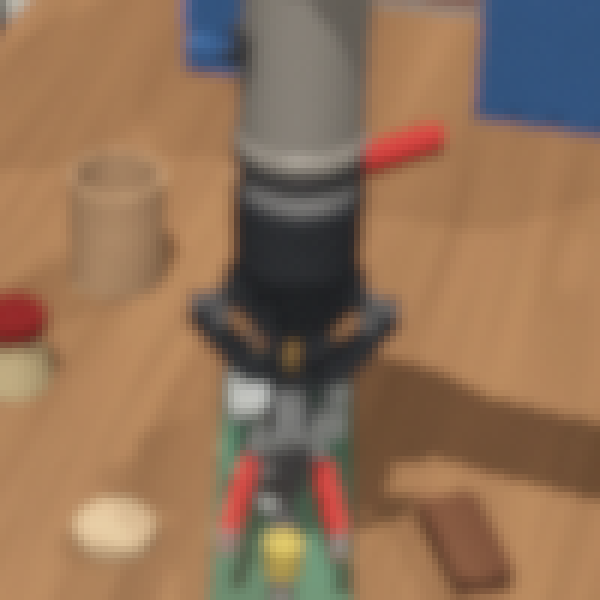

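View pics/s7.png

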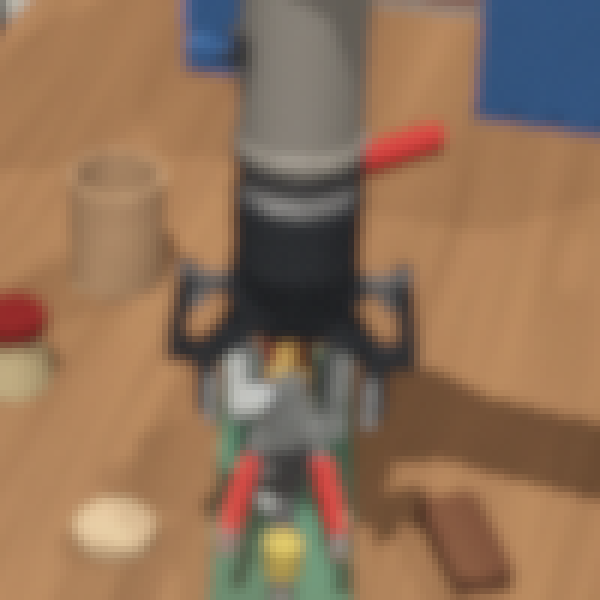

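```bash
python3 - <<'E'
from h import *
for c in [(.101,.05,.133),(.101,-.05,.133),(.101,.05,.105),(.101,-.05,.105),(.101,.05,.092),(.101,0,.12),(.101,0,.092)]: print(c,np.round((proj("side",W(*c))-[230,120])*6+3))
E
```

```text
(0.101, 0.05, 0.133) [370. 433.]
(0.101, -0.05, 0.133) [202. 427.]
(0.101, 0.05, 0.105) [368. 470.]
(0.101, -0.05, 0.105) [201. 464.]
(0.101, 0.05, 0.092) [367. 487.]
(0.101, 0, 0.12) [285. 447.]
(0.101, 0, 0.092) [284. 484.]
```

```bash
python3 - <<'E'
from h import *
np.set_printoptions(precision=4,suppress=True)
r=ctrl.movel(W(.09,0,.024),velocity=.12,stop_force=6); print(r,ctrl.read_clock(),C(ctrl.read_tool_pos()),fc())
s=ctrl.camera("side"); cv2.imwrite("pics/s8.png",cv2.resize(cv2.cvtColor(s,cv2.COLOR_RGB2BGR)[120:220,230:330],None,fx=6,fy=6,interpolation=cv2.INTER_NEAREST))
E
```

```text
False 30.3167 [ 0.0896 -0.0006  0.0245] [-0.077  -0.4768  0.8887]
```

View pics/s8.png

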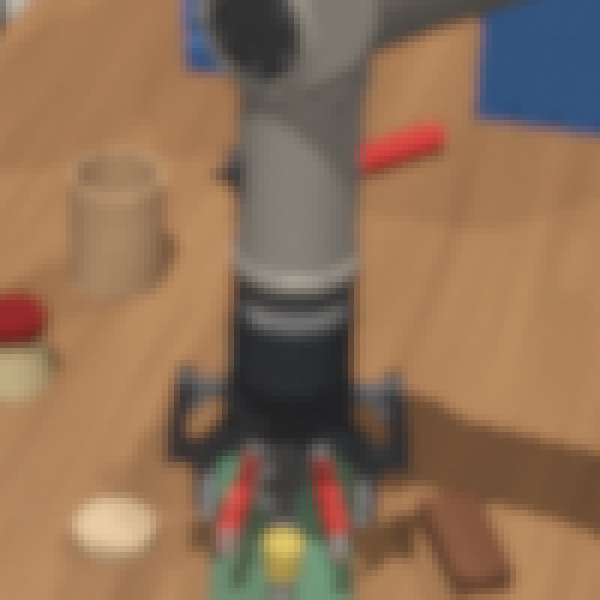

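```bash
python3 - <<'E'
from h import *
np.set_printoptions(precision=4,suppress=True)
ctrl.clamp(squeeze=20); print(ctrl.read_clock(),ctrl.read_opening(),fc(),C(ctrl.read_tool_pos()))
ctrl.wait(.2); print(ctrl.read_opening(),fc())
s=ctrl.camera("side"); cv2.imwrite("pics/s9.png",cv2.resize(cv2.cvtColor(s,cv2.COLOR_RGB2BGR)[120:220,230:330],None,fx=6,fy=6,interpolation=cv2.INTER_NEAREST))
E
```

```text
30.875 0.03754060410881836 [3.3796 3.3475 9.5984] [ 0.0907 -0.001   0.026 ]
0.037536290005965776 [3.0021 2.0204 9.7754]
```

View pics/s9.png

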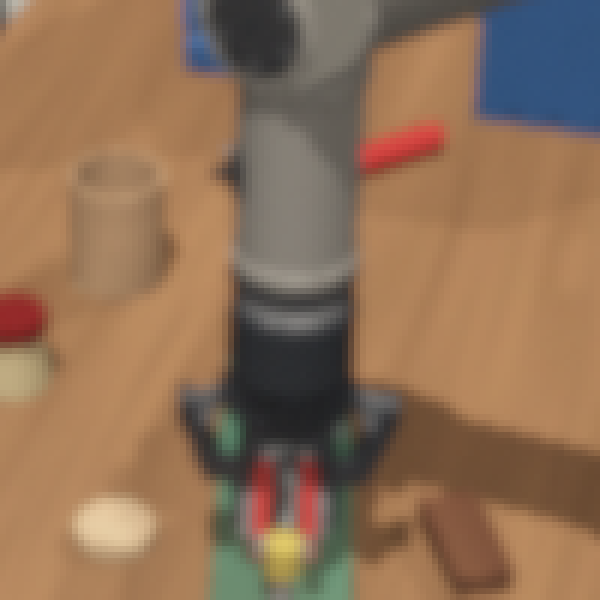

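```bash
python3 - <<'E'
from h import *
np.set_printoptions(precision=4,suppress=True)
ctrl.gripper_open(); print(ctrl.read_clock(),ctrl.read_opening(),fc())
ctrl.movel(W(.09,0,.12),rot(-1),velocity=.15); t0=ctrl.read_clock()
ctrl.clamp(squeeze=20)
ctrl.movel(W(.143,0,.12),velocity=.15)
ctrl.wait(max(0.1,2.3-(ctrl.read_clock()-t0)))
print(t0,ctrl.read_clock(),fc(),C(ctrl.read_tool_pos()))
for n in("side","top"): cv2.imwrite(f"pics/{n}10.png",cv2.cvtColor(ctrl.camera(n),cv2.COLOR_RGB2BGR))
a=cv2.resize(cv2.imread("pics/side10.png")[140:220,240:320],None,fx=5,fy=5,interpolation=cv2.INTER_NEAREST)
b=cv2.resize(cv2.imread("pics/top10.png")[165:245,205:285],None,fx=5,fy=5,interpolation=cv2.INTER_NEAREST)
cv2.imwrite("pics/c10.png",np.hstack([a,b]))
E
```

```text
31.6583 0.08537829101428267 [-0.1069 -0.002  -0.107 ]
32.45 34.75 [-0.0378 -0.1949 -0.06  ] [ 0.143 -0.     0.12 ]
```

View pics/c10.png

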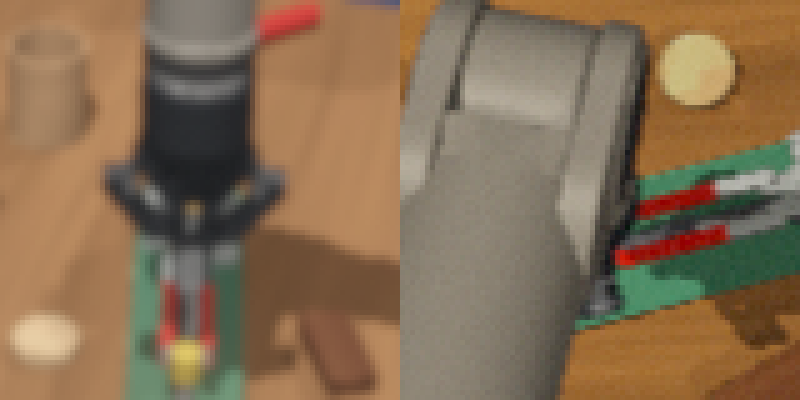

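```bash
python3 - <<'E'
from h import *
np.set_printoptions(precision=4,suppress=True)
r=ctrl.movel(W(.143,0,.074),velocity=.1,stop_force=6); print(r,ctrl.read_clock(),C(ctrl.read_tool_pos()),fc())
for x in(.160,.175,.185,.195,.200):
    r=ctrl.movel(W(x,0,.074),velocity=.05,stop_force=20); print(r,ctrl.read_clock(),C(ctrl.read_tool_pos()),fc())
    if r: break
for n in("side","top"): cv2.imwrite(f"pics/{n}11.png",cv2.cvtColor(ctrl.camera(n),cv2.COLOR_RGB2BGR))
a=cv2.resize(cv2.imread("pics/side11.png")[140:220,240:320],None,fx=5,fy=5,interpolation=cv2.INTER_NEAREST)
b=cv2.resize(cv2.imread("pics/top11.png")[165:245,205:285],None,fx=5,fy=5,interpolation=cv2.INTER_NEAREST)
cv2.imwrite("pics/c11.png",np.hstack([a,b]))
E
```

```text
False 35.4583 [ 0.1427 -0.0002  0.0741] [-0.0729  0.0832  0.6457]
False 35.95 [ 0.1605 -0.0001  0.0741] [-0.4405 -0.1317  0.0081]
False 36.4 [ 0.1735 -0.0003  0.0746] [-5.0845  1.0049  4.3235]
False 36.75 [ 0.1849 -0.0003  0.0741] [-3.1376  0.0252  3.0821]
False 37.1 [0.1943 0.0002 0.0737] [-5.7617 -0.3823  0.7962]
False 37.35 [0.1993 0.0005 0.0738] [-4.8459  0.4044  0.0466]
```

View pics/c11.png

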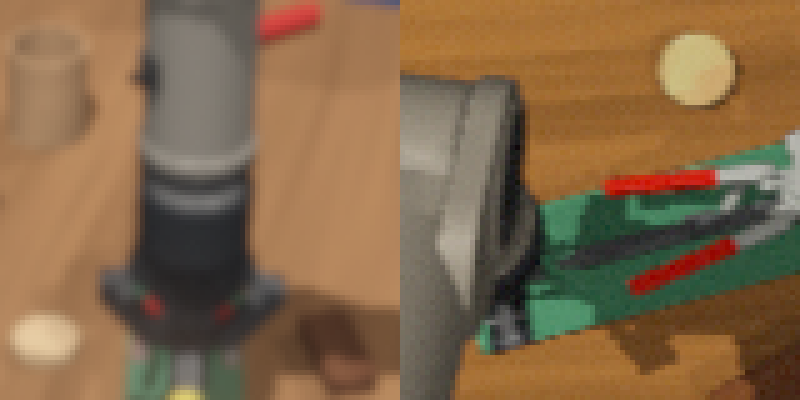

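```bash
python3 - <<'E'
from h import *
np.set_printoptions(precision=4,suppress=True)
ctrl.movel(W(.143,0,.074),velocity=.06); print(ctrl.read_clock(),fc())
ctrl.movel(W(.143,0,.20),velocity=.2)
ctrl.movep([.40,.32,.28],rot(-1)); print(ctrl.read_clock(),ctrl.read_tool_pos(),fc())
for n in("side","top"): cv2.imwrite(f"pics/{n}12.png",cv2.cvtColor(ctrl.camera(n),cv2.COLOR_RGB2BGR))
a=cv2.resize(cv2.imread("pics/side12.png")[150:230,230:330],None,fx=4,fy=5,interpolation=cv2.INTER_NEAREST)
b=cv2.resize(cv2.imread("pics/top12.png")[165:245,205:345],None,fx=5,fy=5,interpolation=cv2.INTER_NEAREST)[:,:]
cv2.imwrite("pics/c12.png",b);cv2.imwrite("pics/c12s.png",a)
from meas import *
for nm in("top0","top12"):
    t=cv2.cvtColor(cv2.imread(f"pics/{nm}.png"),cv2.COLOR_BGR2RGB)
    m=mask(t,(22,150,120),(34,255,255),(218,203,240,228)); kt,st,_=cen(m); print(nm,"knob",kt,C(onz("top",kt,.116)))
    m=mask(t,(22,130,100),(34,255,255),(298,185,335,205)); c,st,l=cen(m); p=np.argwhere(l)[:,::-1]
    w=np.array([C(onz("top",q,.085))[:2] for q in p],np.float32); print("stripe",w.mean(0),cv2.minAreaRect(w),w.min(0),w.max(0))
E
```

```text
38.55 [-1.109  -0.2612  0.3515]
40.4 [0.4006 0.318  0.2794] [-0.3887 -0.0459 -0.3914]
top0 knob [229.1282 215.1282] [0.1847 0.0005 0.116 ]
stripe [-0.1011  0.0004] ((-0.10144904255867004, 0.0004474436864256859), (0.012188478372991085, 0.08341726660728455), 89.96725463867188) [-0.1432 -0.0057] [-0.0597  0.0065]
top12 knob [229.1282 215.1282] [0.1847 0.0005 0.116 ]
stripe [-0.0806  0.0011] ((-0.08057503402233124, -0.00017262622714042664), (0.0874851644039154, 0.019476348534226418), 3.7444210052490234) [-0.1245 -0.0075] [-0.0375  0.0122]
```

View pics/c12.png

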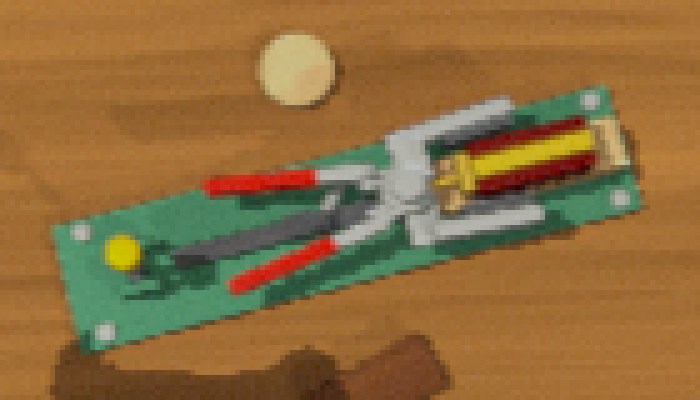

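View pics/top12.png

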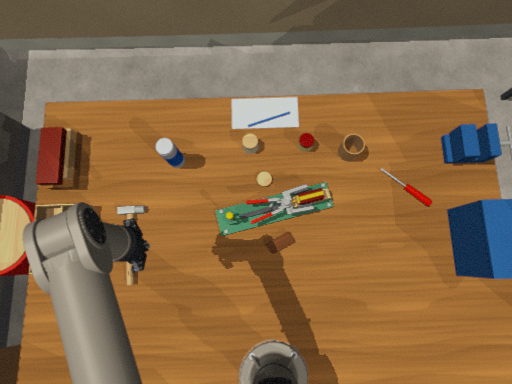

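```bash
python3 - <<'E'
from meas import *
t=cv2.cvtColor(cv2.imread("pics/top12.png"),cv2.COLOR_BGR2RGB)
m=mask(t,(22,130,100),(34,255,255),(298,185,335,205)); p=np.argwhere(m)[:,::-1]
w=np.array([C(onz("top",q,.085))[:2] for q in p]); w=w[(w[:,0]<-.055)]
print(np.polyfit(w[:,0]+.085,w[:,1],1),len(w))
for nm in("top0","top12"):
    t=cv2.cvtColor(cv2.imread(f"pics/{nm}.png"),cv2.COLOR_BGR2RGB)
    m=mask(t,(0,180,120),(6,255,255),(235,190,280,225))|mask(t,(175,180,120),(180,255,255),(235,190,280,225))
    n,l,st,c=cv2.connectedComponentsWithStats(m)
    print(nm,[ (C(onz("top",c[i],.078))[:2].round(4),st[i,4]) for i in range(1,n) if st[i,4]>15])
ctrl.hand_in(); print(ctrl.read_clock())
E
```

```text
[-0.00677299  0.00079355] 83
top0 [(array([ 0.0898, -0.027 ]), np.int32(66)), (array([0.0902, 0.0295]), np.int32(66))]
top12 [(array([ 0.0898, -0.0269]), np.int32(71)), (array([0.09  , 0.0296]), np.int32(65))]
the job is handed in; nothing more can be done
the job is handed in; nothing more can be done
```

I pushed the brush back onto the brass stop, locked the handles, released them with the lever and handed the job in at about 40 s. `hand_in` gives no verdict.

- **Push:** the back reached the stop and was held there with about 6–7.4 N on the wrist sensor, handles open.
- **Lock:** the handles measured 37.5 mm across when locked. The fingers then stayed off for more than 2.3 s.
- **Release:** I pulled the lever back with about 6 N at most in the readings. The handles sprang open and the lever returned upright.

**Last checks, from the final pictures:**
- The handles and the knob are where they were at the start.
- The back's centre is about 58–61 mm in front of the stop's origin, under 1 mm off the middle and about 0.01 rad off straight.
- The other things on the bench look unmoved in the top view; I did not measure them.
- The arm is clear of everything.

**What went wrong or disagreed:**
- **Fingertip height:** the shut fingertips stand about 20 mm behind the reported TCP, not 8 mm ahead as described. On my first push they slid over the top of the back with about 6 N, well under the limit. I confirmed the offset in the pictures, lowered the hand to suit and pushed again.
- **Force stop:** a line stopped by `stop_force` relaxed again to about 1 N, so I built up the final pressing force in 1 mm steps.

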